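# Shut the hopper gate on its spring catch

## Robot

A 6-joint arm with a two-finger parallel gripper is mounted at the origin on the work surface. World frame = base frame: x ahead of the robot, y to its left, z up, the work surface at z = 0. Lengths are in mm, angles in rad, forces in N, time in s.
With the tool pointing down it reaches from about 350 to 875 mm from the base axis. Payload 4.2 kg.
Tool frame: the origin (TCP) lies midway between the tips of the shut fingers; the grasp point (between the pads) lies 19 mm behind it; z points along the fingers, y is the line along which they close (so a half turn about z gives the same grasp; the last joint's range is limited). The gripper opens to 85 mm and grips with 20 to 120 N. Pads are 22 mm wide; open, the fingers measure 114 mm over their backs; the gripper's body (76 mm by 85 mm) begins 54 mm behind the grasp point. The pads swing forward as they close: fully open they stand 13 mm farther back than shut.
Start: joints at [-1.049, 0.385, 0.008, 0, -1.194, -0.259], TCP at [162.383, -603.516, 231.312] pointing down, gripper open.
Joint ranges: [-3.14, 3.14], [-1.21, 2.06], [-1.07, 1.41], [-3.16, 2.05], [-2.99, -0.16], [-3.1, 3.1]. Speed limits (rad/s): [2.79, 2.79, 3.14, 3.14, 3.14, 3.14].

## Interface

Orientations are given as a unit quaternion [x, y, z, w].
In Python, from bench import * gives the robot as it stands.
- The arm moves only by the tool drive_tool, never from a script. Its argument "plan" is a list that holds one entry, the list of rows, each a list of 5 numbers: the closure, from -1 (fully open) to 1 (shut), then the shift along the world's x, y, z in mm, then the turn about the world's z in degrees. A call has 1 to 20 rows; each row shifts and turns the commanded pose from where the row before left it; what a row does not reach is not made up. A row lasts 1/12 s, in which the tool goes at most 41.7 mm and 7.16 degrees, less where a joint would pass 70% of its speed; a pose out of reach is approached as far as the arm can. A call is refused whole if a number of a shift passes 41.7 or a number of a turn 7.16, either way. A call with a gripper value outside its range is refused whole. The fingers move at their own pace and stop on an object; the grip force is fixed at half the most. Time passes only in rows, so rows that do not move let the fingers close. It gives the time, the measured TCP pose, the force, the opening and the grip force at its end, in the units of the state.
- read_state(): the state, without advancing time (a new reading comes with each control period).
- get_image(name): name is "side" or "top"; returns (picture, depth): 420x560x3 uint8, red, green, blue; 420x560 float32, mm along the optical axis (not along the pixel's ray), 0 where there is no reading.
- camera_model(name): a dict with "fx", "fy", "cx", "cy" (pixels), "distortion" ([k1, k2, p1, p2, k3] as OpenCV has them; the pictures are not rectified), "R" (3x3) and "t" (3): a world point X has camera coordinates R X + t. Camera axes: x right, y down, z forward; pixel columns grow to the right and rows downward; lengths in mm; the calibration is good to about 2 mm. A picture is of the moment at which its call begins. camera_model takes no time and is no camera call.
- job_done(): hands the job in; it is judged then, once.
The state is a dict: "clock": time; "joints": joint angles; "joint_vel": joint speeds; "joint_efforts": joint torques, N m; "position": TCP position; "ee_rot": TCP orientation; "contact_force": force on the tool from outside, world axes, zero at the start; "wrist_torque": the same for the moment, N m; "gripper_width": finger opening in mm; "grasp_force": force on a finger pad.
Only numpy, scipy, OpenCV 4.12 (cv2) and the standard library are available. Lean on these libraries where they do the work, as an engineer would, in place of code of your own. Each camera call takes 0.05 s, during which the arm holds its last target. There are 200 camera calls.

## Task

The tall stopper hopper is about to be filled: push its sliding gate fully shut, until the spring catch clicks down behind it. Leave the gate of the short hopper as it is.

Things in the scene. Friction and masses are not known exactly. Their poses are not given: they have to be found in the camera images.
- tall_push (a point): Middle of the outer face of the steel push plate on the gate of the TALL hopper (round, aluminium, 120 mm across, rim 340 mm above the bench, grey stand). Plate: 56 mm wide, 8 mm thick, 100 to 155 mm above the bench, this point at 135 mm. x: level, towards the hopper, the way the gate shuts; z up. Outside the plate (-x) is free room for a tool; clutter there is under 60 mm high.
- tall_gate (a joint): Opening of the tall hopper's gate, a level steel blade 84 mm wide in rails, top face 103 mm above the bench. In m along -x of tall_push; 0: at its rigid end stop; 0.05 to 0.09 at the start. No spring; slides with about 6 N, with up to 8 N more while its lug lifts the catch. The catch drops behind the lug at about 0.005.
- tall_catch (a joint): Spring catch of the tall hopper, a dark steel finger 24 mm wide on a pivot above the blade, between push plate and hopper, from 28 mm behind the plate when the gate is shut. Angle in rad: 0 is down, both before the gate reaches it and once dropped behind the gate's lug; the passing lug lifts it to about 0.2.
- short_push (a point): The same point on the gate of the SHORT hopper (rim 220 mm above the bench, otherwise built alike, its gate open too). Not to be moved.

How it is judged:
By the outcome, as a careful person would: the job done as asked, in the order asked, and still so for the second after the job is handed in, with the robot touching nothing.
It also fails if it takes over 32 s, if anything falls off the work surface, if the arm or the gripper's body presses on something with over 40 N, if the wrist force passes 120 N, or if a joint passes its speed limit or range.

## Working session

There is one attempt and no reset: what is moved stays moved. The work goes in short steps, Python scripts to look and compute and a tool call to move; the robot and the scene stay as the last step left them, time stands still between calls to the robot, and variables do not carry over. Pictures are saved under pics/ and viewed, at most 10 in all, crops included, and the job is handed in when it is done.

Besides the shell and the picture viewer there is one more tool, called after "Request:" as a command line: name --argument value ..., lists and objects as JSON in quotes. drive_tool: Moves the arm, as the interface text tells. Its arguments: {"type":"object","properties":{"plan":{"type":"array"}},"required":["plan"]}

```bash
mkdir -p pics
python3 - <<'E'
from bench import *
import cv2,numpy as np
for n in("side","top"):
    p,d=get_image(n);cv2.imwrite(f"pics/{n}0.png",p[:,:,::-1]);np.savez(f"{n}0.npz",p=p,d=d)
    m=camera_model(n);R=np.array(m["R"]);print(n,-R.T@np.array(m["t"]),R.round(2).tolist(),m["fx"],m["distortion"])
print(read_state())
E
```

```text
side [ 82.94498453 639.92315772 822.19119469] [[-0.78, -0.63, 0.01], [-0.41, 0.5, -0.76], [0.48, -0.59, -0.65]] 522.1237413922239 [-0.06792642  0.          0.          0.          0.        ]
top [ 542.30398259  -17.9704934  1028.31501376] [[-0.0, -1.0, 0.0], [-1.0, 0.0, -0.06], [0.06, -0.0, -1.0]] 470.2109189532121 [0.0378022 0.        0.        0.        0.       ]
{'clock': 0.1, 'joints': array([-1.04941943e+00,  3.85476554e-01,  6.75287329e-03, -4.30546487e-04,
       -1.19399286e+00, -2.58602854e-01]), 'joint_vel': array([ 7.78956007e-04, -2.26237934e-03,  5.67130089e-03,  4.05812423e-05,
       -4.39990516e-04, -4.22745790e-04]), 'joint_efforts': array([-8.88447848e-04, -3.93318629e+01,  1.88930279e+01,  4.19796199e+00,
       -2.58980923e-03,  1.00925365e-05]), 'position': array([ 162.23083229, -603.03562275,  230.32974059]), 'ee_rot': array([-1.30930556e-01,  9.91391057e-01,  9.64086354e-04, -1.79942038e-04]), 'contact_force': array([ 0.52376866, -0.15925189, -0.16292369]), 'wrist_torque': array([0.03684496, 0.01543191, 0.0009079 ]), 'grasp_force': 0.0, 'gripper_width': 85.29061995639606}
```

View pics/side0.png

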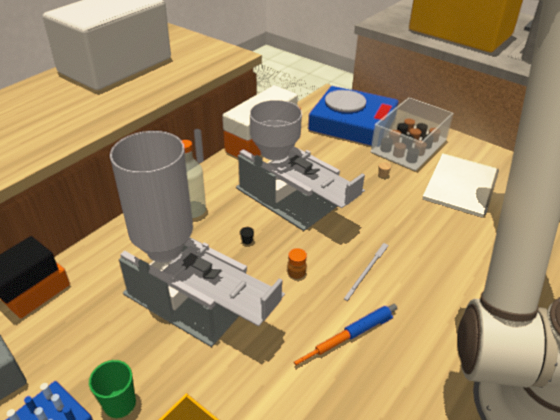

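View pics/top0.png

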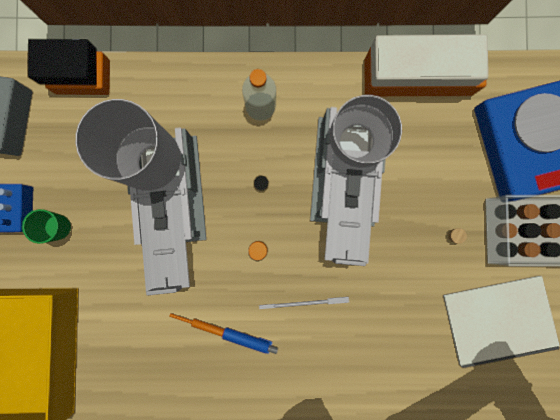

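The top view shows the tall hopper on the left, with its push plate near (168,290); the side view has the plate near (271,295). The plate's outer face points towards the robot. Next I measure it with depth from both views.

```bash
cat > h.py <<'E'
import cv2,numpy as np
from bench import *
def cloud(n,d):
    m=camera_model(n);K=np.array([[m["fx"],0,m["cx"]],[0,m["fy"],m["cy"]],[0,0,1.]])
    v,u=np.mgrid[:420,:560]
    q=cv2.undistortPoints(np.stack([u,v],-1).reshape(-1,1,2).astype(float),K,np.array(m["distortion"])).reshape(420,560,2)
    c=np.dstack([q,np.ones((420,560))])*d[...,None]
    W=(c-np.array(m["t"]))@np.array(m["R"]);W[d==0]=np.nan
    return W
E
python3 - <<'E'
from h import *
C=[]
for n,(u0,u1,v0,v1) in (("top",(130,205,200,310)),("side",(200,300,250,345))):
    z=np.load(n+"0.npz");W=cloud(n,z["d"]);P=W[v0:v1,u0:u1]
    x,y,zz=P[...,0],P[...,1],P[...,2]
    pl=(zz>112)&(zz<165)&(x<420)&(y>150)&(y<330)
    bl=(zz>95)&(zz<109)&(x<480)
    for nm,m in(("plate",pl),("blade",bl)):
        Q=P[m]; print(n,nm,len(Q),np.percentile(Q,[2,50,98],axis=0).round(1).tolist())
        if nm=="plate":
            r=cv2.minAreaRect(Q[:,:2].astype(np.float32));print(r,cv2.boxPoints(r).tolist())
    # blade edges from blade points : direction
    Q=P[bl];Q=Q[np.abs(Q[:,2]-np.median(Q[:,2]))<5]
    r=cv2.minAreaRect(Q[:,:2].astype(np.float32));print("blade rect",r)
    if n=="side":
        # fit vertical face: lower-part plate points
        Q=P[(zz>110)&(zz<148)&(x<420)];
        mu=Q[:,:2].mean(0);_,s,V=np.linalg.svd(Q[:,:2]-mu);print("face",mu,V,s/np.sqrt(len(Q)))
        print(np.round(Q[::max(1,len(Q)//25)],0).tolist())
    cr=cv2.resize(z["p"][v0:v1,u0:u1,::-1],None,fx=5,fy=5,interpolation=cv2.INTER_CUBIC);C.append(cv2.resize(cr,(390,560)))
cv2.imwrite("pics/crop.png",np.hstack(C))
E
```

```text
Traceback (most recent call last):
IndexError: index -1 is out of bounds for axis 0 with size 0
```

Run:
```python
from h import *
for n,pts in(("top",[(168,290),(168,282),(165,270),(165,252),(230,250),(150,280)]),("side",[(271,295),(265,300),(238,288),(275,290),(300,330)])):
    z=np.load(n+"0.npz");W=cloud(n,z["d"]);print(n,(z["d"]==0).mean())
    for u,v in pts: print((u,v),z["d"][v,u],W[v,u].round(0))
C=[]
for n,(u0,u1,v0,v1) in (("top",(130,205,200,310)),("side",(200,300,240,345))):
    C.append(cv2.resize(np.load(n+"0.npz")["p"][v0:v1,u0:u1,::-1],(400,590 if 0 else 560),interpolation=cv2.INTER_CUBIC))
cv2.imwrite("pics/crop.png",np.hstack(C))
```

```text
top 0.00421343537414966
(168, 290) 866.73206 [442. 176. 153.]
(168, 282) 915.53723 [452. 186. 105.]
(165, 270) 917.2929 [475. 193. 105.]
(165, 252) 909.9333 [510. 191. 114.]
(230, 250) 1024.7543 [510.  76.  -1.]
(150, 280) 915.4494 [456. 221. 105.]
side 0.0041921768707483
(271, 295) 869.38904 [434. 194. 147.]
(265, 300) 854.4056 [432. 212. 153.]
(238, 288) 929.46436 [509. 195. 110.]
(275, 290) 877.2255 [436. 182. 148.]
(300, 330) 991.93445 [413. 130.   2.]
```

View pics/crop.png

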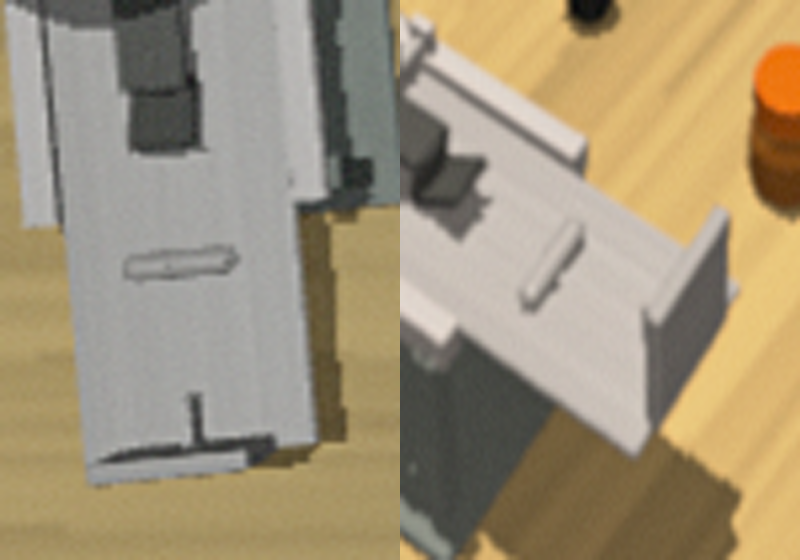

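The crop shows the plate at the blade's outer end, with its top edge at top-view pixels about (147–176, 292). The lug is mid-blade at about (164,252), and the dark catch finger is beyond it. Next I fit the plate face and the blade direction.

Run:
```python
from h import *
for n,(u0,u1,v0,v1) in (("top",(130,205,200,310)),("side",(200,300,240,345))):
    z=np.load(n+"0.npz");P=cloud(n,z["d"])[v0:v1,u0:u1].reshape(-1,3);P=P[~np.isnan(P[:,0])]
    near=(P[:,0]<470)&(P[:,1]>140)&(P[:,1]<270)
    Q=P[near&(P[:,2]>145)&(P[:,2]<162)]
    r=cv2.minAreaRect(Q[:,:2].astype(np.float32));print(n,"top edge z",np.median(Q[:,2]),len(Q),r,np.round(cv2.boxPoints(r)).tolist())
    Q=P[near&(P[:,2]>115)&(P[:,2]<148)]
    if len(Q)>20:
        l=cv2.fitLine(Q[:,:2].astype(np.float32),cv2.DIST_HUBER,0,.01,.01).ravel();print(" face",len(Q),l,np.percentile(Q,[2,98],axis=0).round(0).tolist())
    B=P[(np.abs(P[:,2]-104)<5)&(P[:,0]<600)]
    # blade side edges: extreme y for x bins
    for s in(-1,1):
        e=[(a,(s*B[(B[:,0]>=a-4)&(B[:,0]<a+4),1]).max()*s) for a in range(455,500,8) if ((B[:,0]>=a-4)&(B[:,0]<a+4)).any()]
        if len(e)>2:print(" edge",s,np.polyfit(*zip(*e),1),np.round(e).tolist())
```

```text
top top edge z 155.38515268354678 150 ((439.8581848144531, 187.9336395263672), (8.459015846252441, 55.66836929321289), 5.856082916259766) [[433.0, 215.0], [438.0, 160.0], [447.0, 161.0], [441.0, 216.0]]
 face 84 [ 5.5377945e-02 -9.9846548e-01  4.4446100e+02  1.8436542e+02] [[440.0, 160.0, 116.0], [461.0, 213.0, 147.0]]
 edge -1 [  0.10394672 100.71609073] [[455.0, 147.0], [463.0, 150.0], [471.0, 150.0], [479.0, 150.0], [487.0, 152.0], [495.0, 152.0]]
 edge 1 [1.13812413e-01 1.79524559e+02] [[455.0, 231.0], [463.0, 232.0], [471.0, 234.0], [479.0, 234.0], [487.0, 234.0], [495.0, 237.0]]
side top edge z 153.70967998504463 182 ((438.19903564453125, 188.58407592773438), (8.418561935424805, 58.2502555847168), 6.8894805908203125) [[431.0, 217.0], [438.0, 159.0], [446.0, 160.0], [439.0, 218.0]]
 face 270 [ 8.6078875e-02 -9.9628830e-01  4.3469788e+02  1.9101219e+02] [[432.0, 163.0, 116.0], [451.0, 217.0, 147.0]]
 edge -1 [ -1.16935365 719.48225514] [[455.0, 196.0], [463.0, 187.0], [471.0, 149.0], [479.0, 150.0], [487.0, 150.0], [495.0, 152.0]]
 edge 1 [1.17694850e-01 1.79375511e+02] [[455.0, 233.0], [463.0, 234.0], [471.0, 235.0], [479.0, 236.0], [487.0, 237.0], [495.0, 238.0]]
```

Run:
```python
from h import *
d=np.array([.994,.11]);n=np.array([-.11,.994]);o=np.array([435,188.])
A=[]
for k in("top","side"):
    z=np.load(k+"0.npz");P=cloud(k,z["d"]).reshape(-1,3);P=P[~np.isnan(P[:,0])]
    s=(P[:,:2]-o)@d;t=(P[:,:2]-o)@n
    for a,b in((108,115),(115,125),(125,140),(140,160),(160,180),(180,200),(200,220),(220,260),(260,300),(300,330),(330,350)):
        m=(P[:,2]>a)&(P[:,2]<b)&(np.abs(t)<75)&(s<350)&(s>20)
        if m.sum()>5:print(k,a,b,m.sum(),"s",np.percentile(s[m],[1,5,99]).round(),"t",np.percentile(t[m],[1,99]).round())
    m=(P[:,2]>105)&(P[:,2]<150)&(np.abs(t)<25)&(s>12)&(s<230)
    S=s[m];h,e=np.histogram(S,range(10,235,10));print(list(zip(e[:-1].tolist(),h.tolist(),[round(float(np.median(P[m][:,2][(S>=x)&(S<x+10)])),0) if c else 0 for x,c in zip(e,h)])))
```

```text
top 108 115 957 s [ 68.  75. 309.] t [-58.  53.]
top 115 125 431 s [ 23. 121. 284.] t [-62.  48.]
top 125 140 612 s [143. 147. 292.] t [-61.  39.]
top 140 160 596 s [226. 231. 305.] t [-16.  50.]
top 160 180 512 s [191. 196. 309.] t [-62.  54.]
top 180 200 447 s [191. 192. 310.] t [-62.  54.]
top 200 220 474 s [191. 193. 310.] t [-62.  54.]
top 220 260 1154 s [191. 193. 309.] t [-63.  56.]
top 260 300 1339 s [191. 193. 309.] t [-63.  55.]
top 300 330 1126 s [191. 192. 309.] t [-63.  55.]
top 330 350 797 s [191. 192. 309.] t [-63.  55.]
[(10, 40, 107.0), (20, 53, 106.0), (30, 40, 105.0), (40, 45, 106.0), (50, 41, 106.0), (60, 35, 106.0), (70, 101, 112.0), (80, 44, 106.0), (90, 41, 106.0), (100, 40, 106.0), (110, 28, 106.0), (120, 84, 120.0), (130, 83, 115.0), (140, 102, 124.0), (150, 88, 126.0), (160, 79, 126.0), (170, 87, 126.0), (180, 114, 125.0), (190, 54, 118.0), (200, 8, 106.0), (210, 0, 0), (220, 0, 0)]
side 108 115 633 s [ 71.  73. 304.] t [-55.  57.]
side 115 125 476 s [ 26. 121. 259.] t [-52.  58.]
side 125 140 221 s [142. 144. 244.] t [-13.  53.]
side 140 160 130 s [194. 196. 248.] t [-11.  51.]
side 160 180 446 s [189. 190. 276.] t [-36.  57.]
side 180 200 537 s [189. 190. 276.] t [-35.  57.]
side 200 220 560 s [189. 190. 277.] t [-34.  58.]
side 220 260 1224 s [189. 190. 286.] t [-39.  57.]
side 260 300 2144 s [189. 190. 309.] t [-62.  57.]
side 300 330 2080 s [189. 190. 309.] t [-62.  57.]
side 330 350 880 s [189. 190. 309.] t [-62.  57.]
[(10, 0, 0), (20, 13, 112.0), (30, 0, 0), (40, 6, 105.0), (50, 4, 105.0), (60, 4, 106.0), (70, 106, 110.0), (80, 2, 107.0), (90, 5, 106.0), (100, 7, 105.0), (110, 12, 119.0), (120, 55, 120.0), (130, 44, 114.0), (140, 119, 122.0), (150, 56, 125.0), (160, 59, 125.0), (170, 57, 125.0), (180, 106, 121.0), (190, 13, 124.0), (200, 40, 141.0), (210, 78, 119.0), (220, 29, 116.0)]
```

Request:
drive_tool --plan '[[[1,20,27,0,0],[1,20,27,0,0],[1,20,27,0,0],[1,20,27,0,0],[1,20,27,0,0],[1,20,27,0,0],[1,20,27,0,0],[1,20,27,0,0],[1,20,27,0,0],[1,20,27,0,0],[1,20,27,0,0],[1,20,27,0,0],[1,20,27,0,0]]]'

```text
clock: 1.18
position: [422.8, -250.9, 231.1]
ee_rot: [-0.131, 0.991, 0.0, -0.0]
contact_force: [1.2, -0.4, -0.7]
gripper_width: 0.2
grasp_force: 0.0
```

Request:
drive_tool --plan '[[[1,-4,36,0,-1],[1,-4,36,0,-1],[1,-4,36,0,-1],[1,-4,36,0,-1],[1,-4,36,0,-1],[1,-4,36,0,-1],[1,-4,36,0,-1],[1,-4,36,0,-1],[1,-3,36,0,-0.7],[1,-3,36,0,0],[1,-3,36,0,0],[1,-3,36,0,0],[1,0,0,0,0],[1,0,0,0,0]]]'

```text
clock: 2.35
position: [377.8, 180.9, 230.8]
ee_rot: [-0.057, 0.998, -0.0, -0.001]
contact_force: [0.2, 0.5, -0.1]
gripper_width: 0.2
grasp_force: 0.0
```

Request:
drive_tool --plan '[[[1,0,0,-22,0],[1,0,0,-22,0],[1,0,0,-22,0],[1,0,0,-22,0],[1,0,0,-22,0],[1,0,0,0,0],[1,10,1.1,0,0],[1,10,1.1,0,0],[1,10,1.1,0,0],[1,5,0.6,0,0],[1,3,0.3,0,0],[1,3,0.3,0,0],[1,3,0.3,0,0],[1,3,0.3,0,0],[1,3,0.3,0,0]]]'

```text
clock: 3.6
position: [427.0, 184.3, 121.2]
ee_rot: [-0.055, 0.998, -0.001, -0.002]
contact_force: [-6.4, 1.6, 4.5]
gripper_width: 0.1
grasp_force: 3.1
```

Request:
drive_tool --plan '[[[1,4,0.5,0,0],[1,4,0.5,0,0],[1,4,0.5,0,0],[1,4,0.5,0,0],[1,4,0.5,0,0],[1,4,0.5,0,0],[1,4,0.5,0,0],[1,4,0.5,0,0],[1,4,0.5,0,0],[1,4,0.5,0,0]]]'

```text
clock: 4.43
position: [466.1, 188.3, 121.1]
ee_rot: [-0.055, 0.998, -0.002, -0.003]
contact_force: [-6.5, -2.6, 4.5]
gripper_width: 0.1
grasp_force: 3.2
```

Run:
```python
from h import *
p,_=get_image("top");q,d=get_image("side")
cv2.imwrite("pics/mid.png",np.hstack([cv2.resize(p[110:310,90:240,::-1],(390,520)),cv2.resize(q[220:350,120:300,::-1],(400,520))]))
```

```text
(no output)
```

View pics/mid.png

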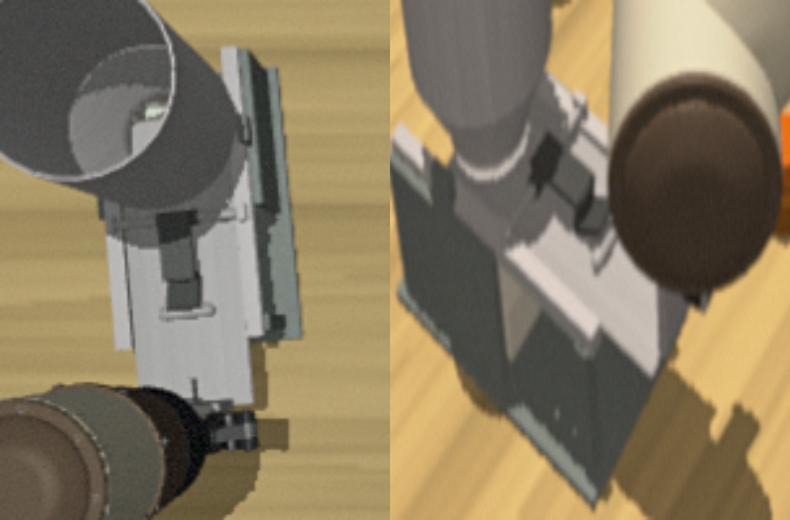

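The lug has just reached the catch (left panel, about (187,312)), and the fingers sit on the plate. I'll keep pushing.

Request:
drive_tool --plan '[[[1,3,0.3,0,0],[1,3,0.3,0,0],[1,3,0.4,0,0],[1,3,0.3,0,0],[1,3,0.3,0,0],[1,3,0.4,0,0],[1,3,0.3,0,0],[1,3,0.3,0,0],[1,3,0.4,0,0],[1,3,0.3,0,0]]]'

```text
clock: 5.37
position: [495.4, 191.4, 120.9]
ee_rot: [-0.055, 0.998, -0.002, -0.003]
contact_force: [-6.1, -4.0, 3.4]
gripper_width: -0.6
grasp_force: 3.1
```

Request:
drive_tool --plan '[[[1,1,0.1,0,0],[1,1,0.1,0,0],[1,1,0.1,0,0],[1,1,0.1,0,0]]]'

```text
clock: 5.7
position: [500.4, 192.1, 120.8]
ee_rot: [-0.055, 0.998, -0.001, -0.002]
contact_force: [-6.1, -2.3, 3.4]
gripper_width: -0.3
grasp_force: 3.0
```

Request:
drive_tool --plan '[[[1,1,0.1,0,0],[1,1,0.1,0,0],[1,1,0.1,0,0],[1,1,0.1,0,0]]]'

```text
clock: 6.03
position: [504.1, 192.5, 120.8]
ee_rot: [-0.055, 0.998, -0.001, -0.003]
contact_force: [-6.4, -1.8, 4.1]
gripper_width: 0.1
grasp_force: 3.1
```

Request:
drive_tool --plan '[[[1,1,0.1,0,0],[1,1,0.1,0,0],[1,1,0.1,0,0],[1,1,0.1,0,0]]]'

```text
clock: 6.37
position: [505.6, 192.5, 120.7]
ee_rot: [-0.055, 0.998, -0.002, -0.005]
contact_force: [-16.9, 0.4, 11.1]
gripper_width: -0.1
grasp_force: 8.7
```

Request:
drive_tool --plan '[[[1,1,0.1,0,0],[1,1,0.1,0,0],[1,1,0.1,0,0]]]'

```text
clock: 6.62
position: [505.5, 192.3, 120.7]
ee_rot: [-0.055, 0.998, -0.003, -0.008]
contact_force: [-26.8, 2.5, 17.8]
gripper_width: 0.1
grasp_force: 13.4
```

The force rises with no further motion, so this is the end stop. I'll back off, lift clear and look.

Request:
drive_tool --plan '[[[1,-5,-0.5,0,0],[1,-10,-1,0,0],[1,-15,-2,0,0],[1,-20,-2,0,0],[1,-30,-3,0,0],[1,0,0,25,0],[1,0,0,25,0],[1,0,0,25,0],[1,0,0,25,0],[1,0,-36,0,0],[1,0,-36,0,0],[1,0,-36,0,0],[1,0,-36,0,0],[1,0,-36,0,0],[1,0,-36,0,0],[1,0,0,0,0],[1,0,0,0,0],[1,0,0,0,0]]]'

```text
clock: 8.12
position: [433.7, -29.8, 221.5]
ee_rot: [-0.055, 0.998, 0.0, 0.001]
contact_force: [0.9, -0.3, 0.0]
gripper_width: 0.1
grasp_force: 0.0
```

Run:
```python
from h import *
p,e=get_image("top");q,d=get_image("side")
cv2.imwrite("pics/end.png",np.hstack([cv2.resize(p[110:310,90:240,::-1],(390,520)),cv2.resize(q[220:350,120:300,::-1],(400,520))]))
dd=np.array([.994,.11]);n=np.array([-.11,.994]);o=np.array([435,188.])
for nm,P in(("top",cloud("top",e)),("side",cloud("side",d))):
    P=P.reshape(-1,3);P=P[~np.isnan(P[:,0])];s=(P[:,:2]-o)@dd;t=(P[:,:2]-o)@n
    m=(P[:,2]>148)&(P[:,2]<160)&(abs(t)<26)&(s>-10)&(s<120);print(nm,"plate s",np.percentile(s[m],[2,50,98]).round(1),m.sum())
    for a in range(110,190,6):
        m=(abs(t)<8)&(s>=a)&(s<a+6)&(P[:,2]<150);print(a,np.percentile(P[m][:,2],[10,50,90]).round(0) if m.any() else 0,end=' ')
    for Z,k in((np.load(nm+"0.npz"),0),):
        P=cloud(nm,Z["d"]).reshape(-1,3);P=P[~np.isnan(P[:,0])];s=(P[:,:2]-o)@dd;t=(P[:,:2]-o)@n;print("\nbefore")
        for a in range(110,190,6):
            m=(abs(t)<8)&(s>=a)&(s<a+6)&(P[:,2]<150);print(a,np.percentile(P[m][:,2],[10,50,90]).round(0) if m.any() else 0,end=' ')
    print()
```

```text
top plate s [83.  86.8 90.7] 122
110 [102. 105. 106.] 116 [102. 105. 122.] 122 [119. 122. 123.] 128 [116. 118. 121.] 134 [114. 115. 117.] 140 [112. 124. 128.] 146 [124. 126. 128.] 152 [124. 126. 128.] 158 [125. 127. 129.] 164 [125. 127. 128.] 170 [125. 127. 129.] 176 [124. 127. 128.] 182 [124. 127. 128.] 188 [124. 127. 128.] 
before
110 [102. 104. 106.] 116 [103. 105. 124.] 122 [119. 122. 125.] 128 [116. 118. 120.] 134 [113. 115. 117.] 140 [112. 125. 128.] 146 [125. 127. 129.] 152 [125. 127. 128.] 158 [125. 126. 129.] 164 [125. 126. 128.] 170 [124. 127. 128.] 176 [125. 127. 129.] 182 [124. 127. 129.] 188 [124. 127. 129.] 
side plate s [81.4 84.5 90. ] 143
110 [  6.   9. 103.] 116 [  7. 102. 120.] 122 [  7. 103. 120.] 128 [  6. 101. 117.] 134 [  7. 103. 114.] 140 [109. 117. 125.] 146 [124. 125. 127.] 152 [106. 123. 126.] 158 [  8. 125. 126.] 164 [  8. 123. 126.] 170 [  8. 123. 126.] 176 [  7. 104. 126.] 182 [  8. 123. 126.] 188 [  6. 123. 126.] 
before
110 [  6.  98. 103.] 116 [  6. 103. 120.] 122 [  7. 102. 120.] 128 [  6. 101. 118.] 134 [  8. 111. 114.] 140 [109. 118. 126.] 146 [123. 125. 126.] 152 [102. 124. 126.] 158 [  8. 123. 126.] 164 [  7. 104. 126.] 170 [  8. 104. 126.] 176 [  9. 114. 126.] 182 [  8. 118. 126.] 188 [  5. 124. 126.]
```

View pics/end.png

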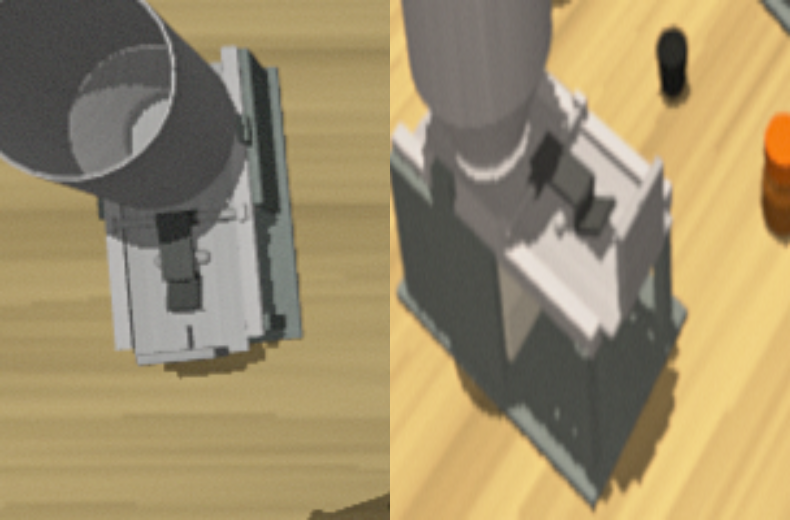

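The picture shows the plate against the rails' end at about (175,355) and the lug past the catch tooth. The catch's height profile is the same as before the push, so it is down. The gap from plate to catch is about 29 mm, against 28 mm when shut. I'm handing the job in.

```bash
python3 -c "
from bench import *
print(job_done())"
```

```text
the job is handed in; nothing more can be done
None
```

The tall hopper's gate is pushed shut against its end stop with the spring catch down behind the lug; I never touched the short hopper, and the job was handed in after about 8 s of robot time.

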